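Latch the crimp-applicator case shut

ROBOT

A 7-joint arm with a two-finger parallel gripper is mounted at the origin on the work surface. World frame = base frame: x ahead of the robot, y to its left, z up, the work surface at z = 0. Lengths are in m, angles in rad, forces in N, time in s.
With the tool pointing down it reaches from about 0.425 to 0.825 m from the base axis. Payload 3.6 kg.
Tool frame: the origin (TCP) lies midway between the tips of the shut fingers; the grasp point (between the pads) lies 19 mm behind it (env.grasp_offset is the distance from the TCP to the grasp point, in m); z points along the fingers, y is the direction in which the jaws open and shut (so a half turn about z gives the same grasp; the last joint's range is limited). The gripper opens to 93 mm and grips with 3 to 60 N. Pads are 15 mm wide; open, the fingers measure 128 mm over their backs; the gripper's body (75 mm by 188 mm) begins 65 mm behind the grasp point.
Start: joints at [-1.28, 0.615, -0.013, 1.423, 0.008, 1.103, -0.04], TCP at [0.203, 0.617, 0.219] pointing down, gripper open.
Joint ranges: [-3.12, 3.12], [-0.3, 2.06], [-1.34, 1.32], [0.26, 2.42], [-1.36, 4.5], [0.01, 1.98], [-2.84, 2.84]. Speed limits (rad/s): [2.79, 2.79, 3.14, 3.14, 3.14, 3.14, 3.14].

INTERFACE

Orientations are given as a rotation vector (axis times angle).
In Python, from station import env gives the robot as it stands.
- The arm moves only by the tool arm_command, never from a script. Its argument "rows" is text: rows parted by semicolons, each of 6 numbers parted by spaces: the shift along the tool's x, y, z in m, then the turn, a rotation vector about the tool's x, y, z in rad. A call has 1 to 12 rows; each row is the pose to reach, as a shift and turn from the pose commanded when the call began, along the tool's axes at that moment; what a row does not reach only later rows make up. A row lasts 1/12 s, in which the tool goes at most 41.7 mm and 7.16 degrees, less where a joint would pass 70% of its speed; a pose out of reach is approached as far as the arm can. A call with a gripper value outside its range is refused whole. "hand" is the finger opening in m, from 0 to 0.093, set as the call begins (left out, the last holds). The fingers move at their own pace and stop on an object; "newtons" is the grip in N (left out, the last holds). Time passes only in rows, so rows that repeat a pose let the fingers close. It gives the time, the measured TCP pose, the force and the opening at its end, in the units of the state.
- env.state(): the state, without advancing time (a new reading comes with each control period).
- env.snapshot(name): name is "scene" or "side" or "wrist"; returns a dict with "image" (384x512x3 uint8, red, green, blue), "K" (3x3 intrinsics, pixels), "dist_coeffs" ([k1, k2, p1, p2, k3] as OpenCV has them; the pictures are not rectified), "cam_to_world" (4x4, takes a point from camera to world coordinates); the wrist camera has in their place "hand_eye" (4x4, takes a point from camera to tool coordinates, whose origin is the TCP and whose axes are the flange's). Camera axes: x right, y down, z forward; pixel columns grow to the right and rows downward; lengths in m; the calibration is good to about 2 mm. A picture is of the moment at which its call begins: read the wrist's pose just before it. There is no depth.
- env.close_job(): hands the job in, once; it reports no verdict.
Trained networks look in a picture, given as the dict that the camera call returned (one of the last four; its "shot" number tells which), for a name from the list of things; names that differ only in an ending like _2 or _b are one class to them, and where a whole thing is asked for, a point or a joint stands for the part that bears it (a point fixed in the world has none). Each returns a list of dicts, best first, with "p" (0 to 1); they miss things now and then, are a little off and sometimes report something else, mostly with a low value. They report only what shows in the picture. A call takes as long as a camera call.
- env.search_frame(picture, label): "bbox" ([centre column, centre row, width, height] in pixels, round what is visible of it).
The state is a dict: "time_s": time; "joint_pos": joint angles; "qvel": joint speeds; "joint_torque": joint torques, N m; "position": TCP position; "tool_rot": TCP orientation; "contact_force": force on the tool from outside, world axes, zero at the start; "moment": the same for the moment, N m; "width": finger opening in m.
Only numpy, scipy, OpenCV 4.12 (cv2) and the standard library are available. Lean on these libraries where they do the work, as an engineer would, in place of code of your own. Each camera call takes 0.05 s, during which the arm holds its last target. There are 200 camera calls.

TASK

Close the blue applicator case: press its lid down onto the rubber seal, lift the wire bail over the steel keeper on the front of the lid so that its bar lies in the groove behind the keeper's upturned lip, then press the red-ended lever over and down until it snaps past its spring catch, lies flat against the case and holds the lid tight. Feel your way in: a push of 1 to 2 kg is enough for every step, and never put more than about 3 kg (30 N) on the lid or the lever, or on the keeper with the held bail. Let go at the end and leave the other things on the bench where they are.

Things in the scene. Friction and masses are not known exactly. Their poses are not given: they have to be found in the camera images.
- case: Blue case of crimping tools on the green bench, heavy, does not slide: 180 mm deep (x), 280 wide (y), 130 high (165 with lid). Origin: centre of its underside, z up. Lid hinged along the rear top edge (+x). The draw latch is at mid-width on the front wall (x = -90), out by up to 115 mm; all its parts swing in the plane y = 0 about axes along y.
- lid_angle (a joint): Lid angle, rad: 0 shut tight, growing as its front rises; starts at 0.25 to 0.65. A stiff hinge keeps it where it is left (some 4 N to move). A black rubber seal on the front rim stands 7 mm proud: unlatched, the pressed-down lid springs back to rest on it at about 0.04 rad. The seal gives 1 mm per 8.5 N.
- lid: The case's lid, 35 mm high, with the keeper on its front. Origin on its hinge axis at mid-width: 90 mm behind the case's origin, 130 mm up. Axes turn with the lid; those of the case when shut.
- lid_front (a point): Point on the lid's flat top at mid-width, 30 mm behind its front edge: with the lid shut, 150 mm in front of and 35 mm above the lid's origin. A place to press the lid down with the fingertips. Axes turn with the lid.
- keeper_seat (a point): Nominal centre of the seated bar, 22 mm out from the lid's front face; lid's axes (-x outwards). The keeper (steel hook, 16 mm wide) is adjustable: it is clamped up to 5 mm further in or out than this, unmeasured. Its groove, 8 mm wide, open upwards: outer lip 6 mm thick, 3.5 mm higher than this point; back wall 14.5 mm higher; floor 2.5 mm lower. Bar: 5 mm.
- lever_angle (a joint): Lever angle, rad: 0 flat against the case's front, pointing down; pi/2 straight out; at most 2.3. Starts at 1.2 to 1.6, stays where left (1 N at its end moves it). With the bail hooked it resists by about 5 N at its end, most near 0.7; dead centre near 0.15. From 0.15 to 0.06 its end must be pushed past a spring catch: about 15 N on the red grip, then it snaps to 0 and stays.
- lever: The latch lever, 74 mm long, 24 wide. Origin: its pivot, 22 mm out from the case's front wall, 105 mm above the bench, at mid-width. Axes turn with it: those of the case when it hangs shut. The bail's pivot rides on it: at lever angle q it lies 16*sin(q-0.15) mm outwards from and 16*cos(q-0.15) mm below the lever's pivot.
- lever_pad (a point): Centre of the outer face of the red grip (24 mm wide, 20 long) at the lever's end, the face to press: 62 mm from the pivot along the lever, 9.5 mm off it on the side that looks outwards when the lever hangs, upwards when it points out. Axes of the lever: -x out of this face, -z along the lever to its end.
- bail_angle (a joint): Angle of the wire bail on the lever, rad: the bail leans outwards from upright by (bail_angle - lever_angle). Starts at 2.1 to 2.5, so it leans 0.5 to 1.3 rad outwards over the lever. A slightly stiff pivot keeps it where it is left.
- bail: The wire bail. Origin: its pivot on the lever (see lever). Axes: z along it from pivot to bar, y along the bar.
- bail_bar (a point): Centre of the bail's cross bar. The bail is a U of 5 mm steel wire, wider at the bar (47 mm outside, 37 inside) than at its pivot (38 outside); the bar lies 55 mm from the bail's pivot. Pinch the loop across the two ends of the bar, from outside (47 mm): it can then swivel between the fingers. Axes of the bail: z along it from pivot to bar, y along the bar.
- screwdriver: Bystander: yellow-handled screwdriver, 190 mm, lying on the bench. Leave alone.
- crimper: Bystander: hand crimping pliers with red grips, about 220 mm long, 24 mm high, lying on the bench. Leave alone.
- alcohol: Bystander: white bottle with red cap, 60 mm across and 150 mm high. Leave alone.
- spool: Bystander: orange spool, 90 mm across, 65 mm high. Leave alone.
- connector: Bystander: black connector housing, 44 x 32 x 27 mm, in front of the case to one side. Leave alone.
- die: Bystander: small steel crimp die, 50 x 34 x 30 mm, in front of the case to the other side. Leave alone.
- bin: Bystander: open blue bin of terminals, 150 x 100 x 70 mm. Leave alone.

How it is judged:
By the outcome, as a careful person would: the job done as asked, in the order asked, and still so for the second after the job is handed in, with the robot touching nothing.
It also fails if it takes over 62 s, if anything falls off the work surface, if the arm or the gripper's body presses on something with over 40 N, if the wrist force passes 120 N, or if a joint passes its speed limit or range.

## Working session

There is one attempt and no reset: what is moved stays moved. The work goes in short steps, Python scripts to look and compute and a tool call to move; the robot and the scene stay as the last step left them, time stands still between calls to the robot, and variables do not carry over. Pictures are saved under pics/ and viewed, about 8 in all and at most 12, crops included, and the job is handed in when it is done.

Besides the shell and the picture viewer there is one more tool, called after "Emit:" by a JSON object that holds its "op" and its "data". arm_command: Moves the arm, as the interface text tells. Its arguments: {"type":"object","properties":{"rows":{"type":"string"},"hand":{"type":"number"},"newtons":{"type":"number"}},"required":["rows"]}

```bash
ls; mkdir -p pics
python3 - <<'E'
from station import env
import cv2,numpy as np
print(env.state())
ims=[]
for n in ["scene","side"]:
    s=env.snapshot(n); cv2.imwrite(f"pics/{n}0.png",s["image"][:,:,::-1])
    print(n,s["K"].tolist(),s["dist_coeffs"],s["cam_to_world"].tolist())
    for l in ["case","lid_angle","lever_angle","bail_angle","lever_pad","lid_front","keeper_seat","bail_bar"]:
        try: print(l,[(np.round(d["bbox"]),round(d["p"],2)) for d in env.search_frame(s,l)[:2]])
        except Exception as e: print(l,e)
    ims.append(s["image"][:,:,::-1])
a=np.hstack(ims); cv2.imwrite("pics/a.png",cv2.resize(a,(800,300),interpolation=cv2.INTER_AREA))
E
```

```text
pics
{'time_s': 0.0, 'joint_pos': array([-1.27952978,  0.61589259, -0.01261265,  1.4249101 ,  0.00809346,
        1.10335965, -0.04041122]), 'qvel': array([ 0.00094207, -0.00059676, -0.00075126,  0.00182315,  0.00182318,
        0.00026551,  0.0003326 ]), 'joint_torque': array([-9.88774673e-06, -4.58941555e+01,  2.09025457e-01, -1.65741616e+01,
       -6.10084366e-02,  2.05342466e-02,  2.44969224e-04]), 'position': array([0.20283485, 0.61671181, 0.21749473]), 'tool_rot': array([-0.49691404, -3.10167031,  0.0039152 ]), 'contact_force': array([ 0.42830437, -0.25645382, -0.76939147]), 'moment': array([-0.00244562,  0.02771568,  0.02753719]), 'width': 0.09278783730325847}
scene [[379.88640057147165, 0.0, 256.4534062683173], [0.0, 379.88640057147165, 190.28572630176618], [0.0, 0.0, 1.0]] [-0.02450413  0.          0.          0.          0.        ] [[-0.07958577177090187, 0.8423079743371007, -0.5330885304522693, 1.0536758254050183], [0.9967366655991705, 0.06000280715939234, -0.05399706087594249, 0.08905946092709244], [-0.013495346674960933, -0.5356462820753292, -0.8443346114645541, 0.9468
[... 744 characters left out ...]
846655, 0.5739681438648186, -0.19912774177862919], [-0.9925828079400405, -0.1037933471065909, 0.0632954222537071, -0.05728285645569634], [0.008314538527493422, -0.5773877458857045, -0.8164277428836553, 1.1623031016147591], [0.0, 0.0, 0.0, 1.0]]
case [(array([225., 182., 106., 112.]), 0.85)]
lid_angle [(array([216., 165.,  92.,  77.]), 0.76), (array([267., 191.,  22.,  12.]), 0.69)]
lever_angle [(array([266., 191.,  25.,  12.]), 0.62)]
bail_angle [(array([269., 190.,  13.,  13.]), 0.4)]
lever_pad [(array([267., 191.,  24.,  13.]), 0.61)]
lid_front [(array([218., 163.,  81.,  79.]), 0.96), (array([357., 178.,  57.,  45.]), 0.71)]
keeper_seat [(array([216., 164.,  92.,  74.]), 0.7)]
bail_bar []
```

View pics/a.png

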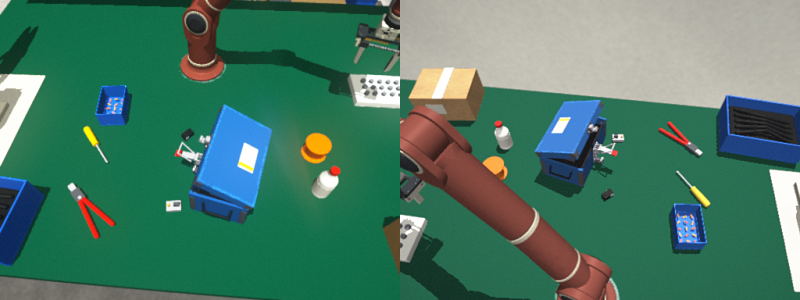

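The case sits in mid-bench with its front facing about -y, and the latch is open at about scene (239,194). Next I'll zoom in for corner pixels.

Run:
```python
import cv2,numpy as np
a=cv2.imread("pics/scene0.png")[125:295,210:360]; b=cv2.imread("pics/side0.png")[115:245,165:295]
a=cv2.resize(a,None,fx=3.3,fy=3.3,interpolation=cv2.INTER_CUBIC)[:560,:495]; b=cv2.resize(b,(300,300),interpolation=cv2.INTER_CUBIC)
c=np.zeros((560,800,3),np.uint8); c[:a.shape[0],:a.shape[1]]=a; c[:300,500:]=b
cv2.imwrite("pics/b.png",c); print(a.shape)
```

```text
(560, 495, 3)
```

View pics/b.png

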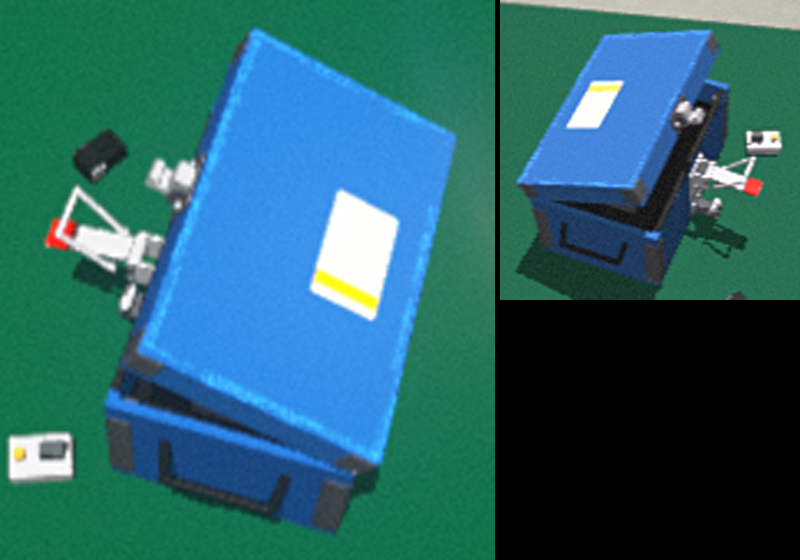

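The crop shows the lid's four top corners and the near body corner. The bail leans out over the lever, with its bar at crop (75,190). I'll fit pose and lid angle to these.

```bash
cat > h.py <<'E'
import numpy as np,cv2
from scipy.spatial.transform import Rotation as R
from scipy.optimize import least_squares
def case_R(yaw): return R.from_euler('z',yaw).as_matrix()
def lid2case(p,q):
    p=np.asarray(p,float); c,s=np.cos(q),np.sin(q)   # front (-x) rises
    return np.array([p[0]*c+p[2]*s+.09, p[1], -p[0]*s+p[2]*c+.13])
def c2w(p,X): return case_R(X[2])@np.asarray(p,float)+np.array([X[0],X[1],0])
def leverpt(p,q): # lever frame -> case ; q=pi/2 points out (-x)
    p=np.asarray(p,float); c,s=np.cos(q),np.sin(q)
    return np.array([p[0]*c+p[2]*s-.112, p[1], -p[0]*s+p[2]*c+.105])
def bailpiv(q): return np.array([-.112-.016*np.sin(q-.15),0,.105-.016*np.cos(q-.15)])
def bar(q,b): l=b-q; return bailpiv(q)+.055*np.array([-np.sin(l),0,np.cos(l)])
def proj(Pw,K,d,T):
    Tw=np.linalg.inv(T); return cv2.projectPoints(np.float64(Pw).reshape(-1,1,3),cv2.Rodrigues(Tw[:3,:3])[0],Tw[:3,3],np.array(K),np.array(d))[0].reshape(-1,2)
CAM={}
def wristT(s,st):
    T=np.eye(4);T[:3,:3]=R.from_rotvec(st["tool_rot"]).as_matrix();T[:3,3]=st["position"]; return T@np.array(s["hand_eye"])
def move(st,P,Rw):
    """tool-frame shift and rotvec from state pose to the world pose"""
    R0=R.from_rotvec(st["tool_rot"]); return np.round(R0.inv().apply(np.array(P)-st["position"]),4),np.round((R0.inv()*R.from_matrix(Rw)).as_rotvec(),4)
E
python3 - <<'E'
from h import *
from station import env
S=env.snapshot("scene");D=env.snapshot("side")
sp=np.array([[252,32],[455,137],[378,465],[143,350],[107,400]])/3.3+[210,125]
dp=(np.array([[715,32],[605,35],[519,183],[631,190],[662,234]])-[500,0])/2.308+[165,115]
L=[(-.18,-.14,.035)]
def f(x):
    q=x[3]; y=.14
    lid=lambda a,b:c2w(lid2case((a,b,.035),q),x)
    A=[lid(-.18,y),lid(0,y),lid(0,-y),lid(-.18,-y),c2w((-.09,-y,.13),x)]
    B=[lid(-.18,-y),lid(0,-y),lid(0,y),lid(-.18,y),c2w((-.09,y,.13),x)]
    r1=proj(A,S["K"],S["dist_coeffs"],S["cam_to_world"])-sp
    r2=proj(B,D["K"],D["dist_coeffs"],D["cam_to_world"])-dp
    return np.r_[r1.ravel(),r2.ravel()]
for y0 in (1.2,):
    r=least_squares(f,[.6,.1,y0,.4],loss='soft_l1'); print(r.x,r.cost); print(f(r.x).reshape(-1,2).round(1))
X=r.x
# bar pixels & lever pad in scene: fit lever, bail
bp=np.array([[78,188],[62,228]])/3.3+[210,125]
def g(a):
    q,b=a; c=bar(q,b); w=np.array([0,.0235,0])
    P=[c2w(c+w,X),c2w(c-w,X)]
    return (proj(P,S["K"],S["dist_coeffs"],S["cam_to_world"])-bp).ravel()
print(least_squares(g,[1.4,2.3]).x, least_squares(g,[1.4,2.3]).fun)
E
```

```text
[0.58128676 0.13356195 1.3413545  0.37794395] 9.03510236871207
[[-0.4 -1. ]
 [ 0.2 -0.7]
 [ 0.1 -0.3]
 [-2.7  0.3]
 [-1.2  1.1]
 [-1.3 -0.3]
 [-0.6 -0.4]
 [-1.1 -0.7]
 [ 0.7 -0.3]
 [-2.9  2.1]]
[1.53036472 2.2528034 ] [ 0.71628759 -1.4009146  -0.74113734  1.47840944]
```

```bash
cat >> h.py <<'E'
X=np.array([0.5813,0.1336,1.3414,0.378])
def toolR(tilt,yaw=None):
    """tool z down, leaning inward (+x case) by tilt; tool y=-y case"""
    C=case_R(X[2] if yaw is None else yaw); z=C@[np.sin(tilt),0,-np.cos(tilt)]; y=C@[0,-1,0.]
    return np.c_[np.cross(y,z),y,z]
E
python3 - <<'E'
from h import *
from station import env
st=env.state(); w=env.snapshot("wrist"); print(np.round(w["hand_eye"],3).tolist(),np.round(w["K"],1).tolist(),w["dist_coeffs"])
for q in (.378,.2,.08,.04): print(q,lid2case((-.15,0,.035),q),c2w(lid2case((-.15,0,.035),q),X))
B=c2w(bar(1.53,2.25),X); print("bar",bar(1.53,2.25),B)
print("hover",c2w((-.12,0,.33),X),move(st,c2w((-.12,0,.33),X),toolR(0)))
S=env.snapshot("scene")
for l in ["connector","die"]:
    for d in env.search_frame(S,l)[:1]:
        u=cv2.undistortPoints(np.array([[d["bbox"][:2]]]),np.array(S["K"]),np.array(S["dist_coeffs"]))[0,0]
        T=np.array(S["cam_to_world"]);r=T[:3,:3]@[*u,1];P=T[:3,3]+r*(.014-T[2,3])/r[2]; print(l,d["p"],P,case_R(X[2]).T@(P-[X[0],X[1],0]))
E
```

```text
[[-0.0, -0.967, -0.256, 0.07], [1.0, -0.0, 0.0, 0.0], [-0.0, -0.256, 0.967, -0.167], [0.0, 0.0, 0.0, 1.0]] [[340.1, 0.0, 252.7], [0.0, 340.1, 187.0], [0.0, 0.0, 1.0]] [0.02542369 0.         0.         0.         0.        ]
0.378 [-0.03649351  0.          0.21788852] [0.57300175 0.09806248 0.21788852]
0.2 [-0.05005656  0.          0.19410273] [0.56991765 0.08485473 0.19410273]
0.08 [-0.05672324  0.          0.17687526] [0.56840172 0.07836269 0.17687526]
0.04 [-0.05848039  0.          0.1709704 ] [0.56800216 0.07665157 0.1709704 ]
bar [-0.16397581  0.          0.14331506] [ 0.54401359 -0.02608028  0.14331506]
hover [0.55401324 0.01674354 0.33      ] (array([-0.521 , -0.461 , -0.1113]), array([-1.0000e-04,  0.0000e+00,  1.4825e+00]))
connector 0.7 [ 0.48432918 -0.01408007  0.014     ] [-0.16586159  0.06084963  0.014     ]
die 0.65 [ 0.69798356 -0.04110934  0.014     ] [-0.14359998 -0.153354    0.014     ]
```

Emit:
{"op": "arm_command", "data": {"rows": "0 0 -0.04 0 0 0.12;-0.03 -0.02 -0.08 0 0 0.24;-0.06 -0.05 -0.1 0 0 0.36;-0.09 -0.08 -0.11 0 0 0.48;-0.12 -0.11 -0.11 0 0 0.6;-0.15 -0.135 -0.11 0 0 0.72;-0.18 -0.16 -0.11 0 0 0.84;-0.21 -0.19 -0.11 0 0 0.96;-0.24 -0.215 -0.11 0 0 1.08;-0.27 -0.24 -0.11 0 0 1.2;-0.3 -0.265 -0.11 0 0 1.32;-0.33 -0.29 -0.11 0 0 1.44", "hand": 0.0}}

```text
time_s: 2.2
position: [0.425, 0.2396, 0.3291]
tool_rot: [-2.424, -1.998, -0.002]
contact_force: [0.5, 0.9, 1.1]
width: 0.0173
```

Run:
```python
from h import *
from station import env
st=env.state(); print(st["time_s"],st["position"],st["contact_force"],st["joint_pos"])
P=c2w((-.19,0,.26),X);print(P,move(st,P,toolR(0)))
```

```text
2.2 [0.42496565 0.23961376 0.32913191] [0.53958891 0.88577709 1.12307099] [-0.89053123  0.2766091   0.44490185  1.70330089 -0.12765724  1.18927755
 -0.60528936]
[ 0.53809596 -0.05142273  0.26      ] (array([-0.2641,  0.1667,  0.0689]), array([ 0.0004, -0.0011,  0.037 ]))
```

Emit:
{"op": "arm_command", "data": {"rows": "-0.035 0.022 0 0 0 0.037;-0.07 0.044 0 0 0 0.037;-0.105 0.066 0 0 0 0.037;-0.14 0.088 0 0 0 0.037;-0.175 0.11 0.005 0 0 0.037;-0.21 0.13 0.02 0 0 0.037;-0.24 0.15 0.045 0 0 0.037;-0.264 0.167 0.069 0 0 0.037;-0.264 0.167 0.069 0 0 0.037;-0.264 0.167 0.069 0 0 0.037"}}

```text
time_s: 3.03
position: [0.5386, -0.0511, 0.2582]
tool_rot: [-2.459, -1.953, 0.005]
contact_force: [0.2, 0.8, 0.5]
width: 0.0005
```

Run:
```python
from h import *
from station import env
st=env.state(); w=env.snapshot("wrist"); T=wristT(w,st)
print(st["position"],st["contact_force"],st["joint_pos"])
im=w["image"][:,:,::-1].copy()
for q,b in ((1.53,2.25),):
    c=bar(q,b)
    for p in [c+[0,.0235,0],c-[0,.0235,0],leverpt((-.0095,0,-.062),q),lid2case((-.18,.14,.035),.378),lid2case((-.18,-.14,.035),.378),lid2case((-.202,0,.0142),.378)]:
        u=proj([c2w(p,X)],w["K"],w["dist_coeffs"],T)[0]; print(u.round())
for l in ["lever_angle","bail_angle","lever_pad","keeper_seat","bail_bar"]: print(l,[(np.round(d["bbox"]),round(d["p"],2)) for d in env.search_frame(w,l)[:2]])
cv2.imwrite("pics/w1raw.png",im); cv2.imwrite("pics/w1.png",cv2.resize(im,(800,600),interpolation=cv2.INTER_CUBIC))
np.savez("w1.npz",T=T,K=w["K"],d=w["dist_coeffs"])
```

```text
[ 0.5386192  -0.05106454  0.25820776] [0.17783928 0.7748091  0.50669561] [-0.29972498  0.44511251  0.53187576  1.69104545 -0.24900148  1.0770591
  0.08059715]
[224. 153.]
[280. 153.]
[252. 159.]
[-26. -17.]
[530. -17.]
[251.  49.]
lever_angle [(array([251., 126.,  53.,  89.]), 0.95)]
bail_angle [(array([251., 130.,  57.,  59.]), 0.87)]
lever_pad [(array([253., 124.,  55.,  88.]), 0.66)]
keeper_seat [(array([256.,  33., 511.,  67.]), 0.86)]
bail_bar [(array([251., 130.,  63.,  58.]), 0.89), (array([450., 306.,  96., 121.]), 0.49)]
```

View pics/w1.png

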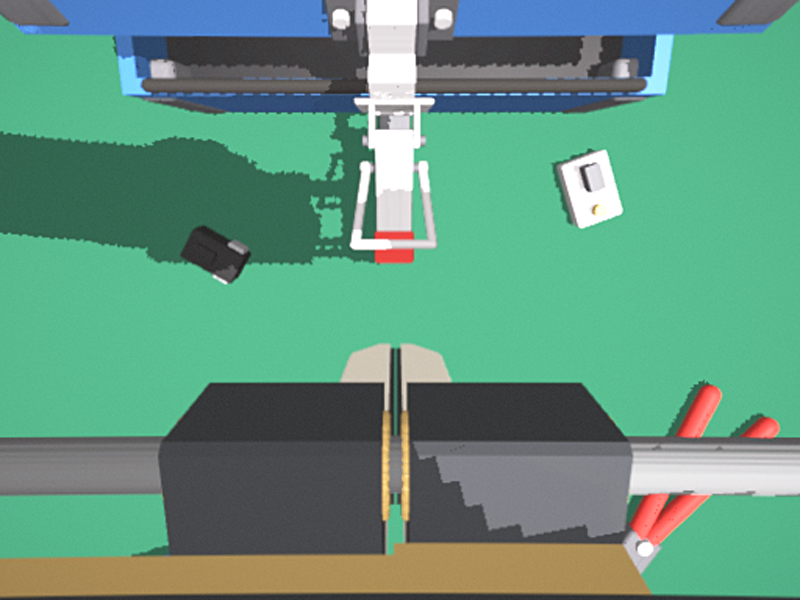

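The picture confirms the fit: bar ends predicted at (224/280,153), seen at (225/279,155), and the axes are aligned. Now I'll press the lid.

Emit:
{"op": "arm_command", "data": {"rows": "0.04 0 -0.005 0 0 0;0.08 0 -0.005 0 0 0;0.12 0 -0.005 0 0 0;0.1535 0 0 0 0 0;0.1535 0 0.02 0 0 0;0.1535 0 0.035 0 0 0;0.15 0 0.045 0 0 0;0.145 0 0.055 0 0 0;0.141 0 0.063 0 0 0;0.138 0 0.07 0 0 0;0.135 0 0.077 0 0 0;0.1325 0 0.084 0 0 0"}}

```text
time_s: 4.33
position: [0.5691, 0.0798, 0.1757]
tool_rot: [2.456, 1.959, 0.002]
contact_force: [0.3, 0.9, 1.4]
width: 0.0004
```

Emit:
{"op": "arm_command", "data": {"rows": "-0.001 0 0.003 0 0 0;-0.001 0 0.005 0 0 0;-0.001 0 0.007 0 0 0;-0.001 0 0.007 0 0 0"}}

```text
time_s: 4.67
position: [0.5684, 0.0779, 0.17]
tool_rot: [2.456, 1.958, -0.001]
contact_force: [-3.5, -0.2, 8.2]
width: 0.0003
```

Emit:
{"op": "arm_command", "data": {"rows": "0 0 0.001 0 0 0;0 0 0.002 0 0 0;0 0 0.002 0 0 0"}}

```text
time_s: 4.92
position: [0.5684, 0.0778, 0.1696]
tool_rot: [2.456, 1.958, 0.0]
contact_force: [-6.6, -0.5, 15.2]
width: 0.0005
```

Emit:
{"op": "arm_command", "data": {"rows": "0 0 -0.03 0 0 0;0 0 -0.06 0 0 0;-0.03 0 -0.09 0 0 0;-0.07 0 -0.09 0 0 0;-0.11 0 -0.09 0 0 0;-0.131 0 -0.09 0 0 0;-0.131 0 -0.09 0 0 0;-0.131 0 -0.09 0 0 0", "hand": 0.07}}

```text
time_s: 5.58
position: [0.5392, -0.0503, 0.2569]
tool_rot: [2.459, 1.954, 0.0]
contact_force: [-0.4, 0.6, 0.1]
width: 0.0492
```

Run:
```python
from h import *
from station import env
st=env.state(); w=env.snapshot("wrist"); T=wristT(w,st); S=env.snapshot("scene")
print(st["position"],st["contact_force"],case_R(X[2]).T@(st["position"]-[X[0],X[1],0]))
im=w["image"][:,:,::-1].copy()
a=cv2.resize(im[0:200,150:350],(600,600),interpolation=cv2.INTER_CUBIC)
s=S["image"][150:250,205:265,::-1]; s=cv2.resize(s,(200,333),interpolation=cv2.INTER_CUBIC)
c=np.zeros((600,800,3),np.uint8); c[:,:600]=a;c[:333,600:]=s
cv2.imwrite("pics/w2.png",c)
def pr(n,p): print(n,((proj([c2w(p,X)],w["K"],w["dist_coeffs"],T)[0]-[150,0])*3).round())
for q in (0.04,):
    for dx in (-.005,0,.005):
        for off,z in ((-.010,.0177),(-.004,.0177),(.004,.0287)): pr(("keeper",dx,off),lid2case((-.202+dx+off,0.008,.0142+z-.0142),q))
    pr("lidfronttop",lid2case((-.18,0,.035),q));pr("lidfrontbot",lid2case((-.18,0,.0),q))
pr("bar",bar(1.53,2.25)); pr("pad",leverpt((-.0095,0,-.072),1.53))
np.savez("w2.npz",T=T,K=w["K"],d=w["dist_coeffs"])
```

```text
[ 0.53920202 -0.05030214  0.256946  ] [-0.35037643  0.56984457  0.08179887] [-0.18865726 -0.00082228  0.256946  ]
('keeper', -0.005, -0.01) [271. 325.]
('keeper', -0.005, -0.004) [271. 300.]
('keeper', -0.005, 0.004) [270. 264.]
('keeper', 0, -0.01) [271. 304.]
('keeper', 0, -0.004) [271. 280.]
('keeper', 0, 0.004) [269. 243.]
('keeper', 0.005, -0.01) [271. 284.]
('keeper', 0.005, -0.004) [271. 259.]
('keeper', 0.005, 0.004) [269. 221.]
lidfronttop [303. 158.]
lidfrontbot [303. 181.]
bar [303. 464.]
pad [303. 512.]
```

View pics/w2.png

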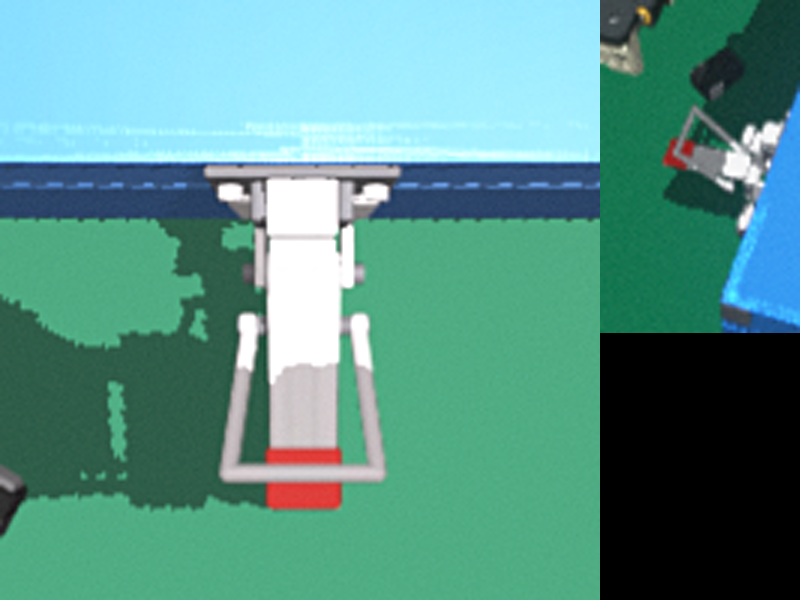

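Lid rests on the seal (front edge predicted at 158, seen at 160). The bar is at zoomed row 473, about 2 mm further out than modelled. I'll stretch the highlights to look for the keeper.

Run:
```python
from h import *
from station import env
w=env.snapshot("wrist")["image"][:,:,::-1]; D=env.snapshot("side")["image"][:,:,::-1]
a=w[40:130,215:290].astype(float); print(w[50:120,252].astype(int).tolist()[::2])
a=np.clip((a-225)*255/30,0,255).astype(np.uint8)
a=cv2.resize(a,(500,600),interpolation=cv2.INTER_NEAREST)
b=cv2.resize(D[165:215,245:285],(300,375),interpolation=cv2.INTER_CUBIC)
c=np.zeros((600,800,3),np.uint8);c[:,:500]=a;c[:375,500:]=b;cv2.imwrite("pics/w3.png",c)
```

```text
[[255, 254, 206], [255, 253, 190], [255, 254, 205], [255, 255, 211], [255, 255, 228], [149, 140, 149], [193, 188, 189], [177, 172, 180], [255, 255, 255], [255, 255, 255], [255, 255, 255], [255, 255, 255], [255, 255, 255], [255, 255, 255], [255, 255, 255], [255, 255, 255], [255, 255, 255], [245, 243, 247], [255, 255, 255], [255, 255, 255], [255, 255, 255], [255, 255, 255], [255, 255, 255], [255, 255, 255], [255, 255, 255], [255, 255, 255], [255, 255, 255], [255, 255, 255], [255, 255, 255], [255, 255, 255], [255, 255, 255], [255, 255, 255], [255, 255, 255], [255, 255, 255], [255, 255, 255]]
```

View pics/w3.png

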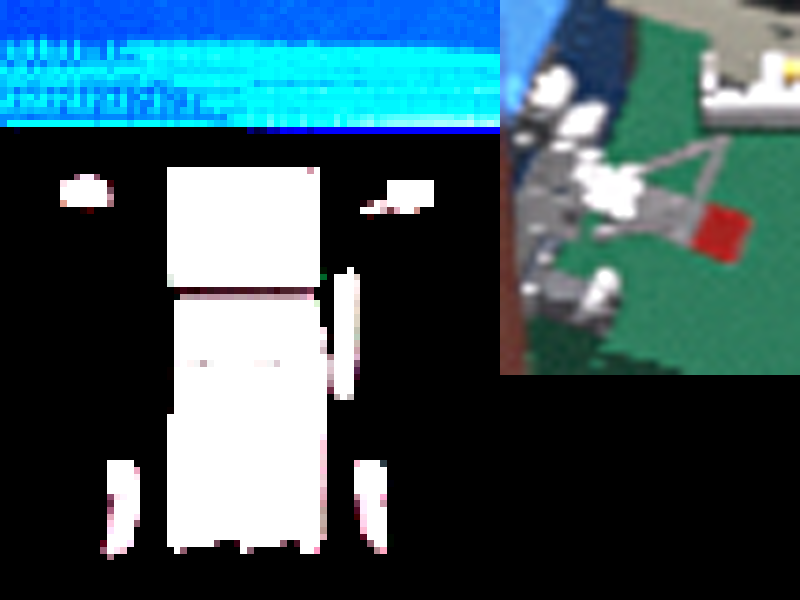

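Keeper edges in raw rows: back wall 83, lip inner 94, lip outer 102. That puts the keeper about 1 mm further out than nominal. Now I'll pinch the bar.

Emit:
{"op": "arm_command", "data": {"rows": "0.0225 -0.001 0.02 0 0 0;0.0225 -0.001 0.05 0 0 0;0.0225 -0.001 0.08 0 0 0;0.0225 -0.001 0.105 0 0 0;0.0225 -0.001 0.12 0 0 0;0.0225 -0.001 0.128 0 0 0;0.0225 -0.001 0.128 0 0 0"}}

```text
time_s: 6.37
position: [0.5426, -0.025, 0.1268]
tool_rot: [-2.452, -1.96, 0.005]
contact_force: [-0.3, 1.3, 0.4]
width: 0.0697
```

Emit:
{"op": "arm_command", "data": {"rows": "0 0 0 0 0 0;0 0 0 0 0 0;0 0 0 0 0 0;0 0 0 0 0 0;0 0 0 0 0 0;0 0 0 0 0 0", "hand": 0.03, "newtons": 12}}

```text
time_s: 6.87
position: [0.5432, -0.0267, 0.1291]
tool_rot: [2.456, 1.959, -0.0]
contact_force: [-2.5, -0.9, 0.4]
width: 0.0459
```

Run:
```python
from h import *
from station import env
st=env.state(); print(st["time_s"],st["width"],st["contact_force"],case_R(X[2]).T@(st["position"]-[X[0],X[1],0]))
w=env.snapshot("wrist"); S=env.snapshot("scene"); im=w["image"][:,:,::-1]
a=cv2.resize(im[30:230,130:380],(600,480),interpolation=cv2.INTER_CUBIC)
s=cv2.resize(S["image"][150:250,205:265,::-1],(200,333),interpolation=cv2.INTER_CUBIC)
c=np.zeros((480,800,3),np.uint8); c[:,:600]=a;c[:333,600:]=s
cv2.imwrite("pics/w4.png",c)
```

```text
6.8667 0.045888047516589904 [-2.45687605 -0.88496439  0.37683156] [-0.16474317  0.00064815  0.12909986]
```

View pics/w4.png

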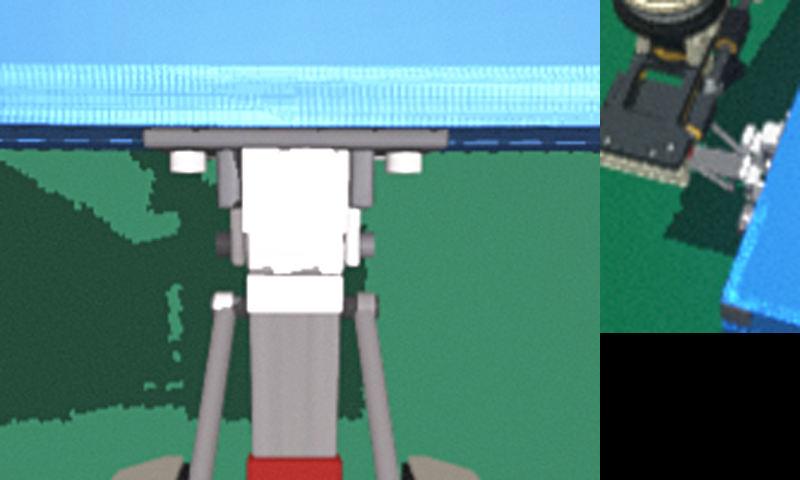

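Emit:
{"op": "arm_command", "data": {"rows": "0.005 0 -0.007 0 0 0;0.011 0 -0.014 0 0 0;0.018 0 -0.019 0 0 0;0.026 0 -0.022 0 0 0;0.034 0 -0.022 0 0 0;0.04 0 -0.022 0 0 0;0.04 0 -0.022 0 0 0"}}

```text
time_s: 7.55
position: [0.5528, 0.0147, 0.1511]
tool_rot: [-2.453, -1.962, -0.002]
contact_force: [-2.7, 0.8, 0.5]
width: 0.0457
```

Run:
```python
from h import *
from station import env
st=env.state(); C=case_R(X[2]); print(st["time_s"],st["width"],C.T@st["contact_force"],C.T@(st["position"]-[X[0],X[1],0]))
w=env.snapshot("wrist"); S=env.snapshot("scene"); im=w["image"][:,:,::-1]
a=cv2.resize(im[30:230,130:380],(600,480),interpolation=cv2.INTER_CUBIC)
s=cv2.resize(S["image"][150:250,205:265,::-1],(200,333),interpolation=cv2.INTER_CUBIC)
c=np.zeros((480,800,3),np.uint8); c[:,:600]=a;c[:333,600:]=s
cv2.imwrite("pics/w5.png",c)
```

```text
7.55 0.045688938207459374 [0.20179704 2.79723405 0.49038156] [-0.12228221  0.00069743  0.1510805 ]
```

View pics/w5.png

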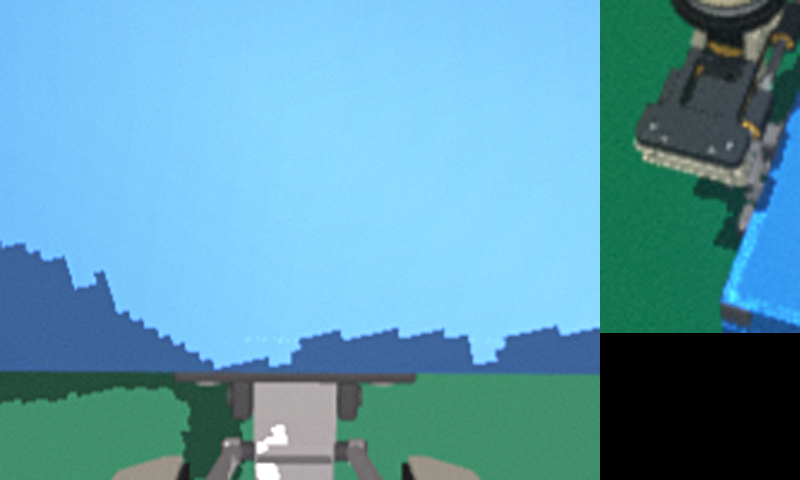

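Emit:
{"op": "arm_command", "data": {"rows": "0.003 0 0 0 0 0;0.006 0 0 0 0 0;0.009 0 0 0 0 0;0.009 0 0 0 0 0"}}

```text
time_s: 7.98
position: [0.554, 0.0203, 0.1503]
tool_rot: [2.456, 1.958, -0.003]
contact_force: [-1.8, -3.0, -1.1]
width: 0.0459
```

Emit:
{"op": "arm_command", "data": {"rows": "0.001 0 0 0 0 0;0.002 0 0 0 0 0;0.002 0 0 0 0 0"}}

```text
time_s: 8.23
position: [0.5547, 0.0233, 0.1504]
tool_rot: [-2.456, -1.959, 0.001]
contact_force: [-1.3, -2.3, -2.3]
width: 0.0458
```

Emit:
{"op": "arm_command", "data": {"rows": "0.001 0 0 0 0 0;0.002 0 0 0 0 0;0.003 0 0 0 0 0;0.003 0 0 0 0 0"}}

```text
time_s: 8.57
position: [0.5555, 0.0271, 0.1504]
tool_rot: [-2.455, -1.96, -0.0]
contact_force: [-0.5, -0.6, -3.3]
width: 0.0457
```

Emit:
{"op": "arm_command", "data": {"rows": "0.001 0 0 0 0 0;0.002 0 0 0 0 0;0.003 0 0 0 0 0;0.003 0 0 0 0 0"}}

```text
time_s: 8.9
position: [0.5561, 0.0297, 0.1505]
tool_rot: [-2.455, -1.96, 0.0]
contact_force: [-1.1, -1.4, -3.9]
width: 0.0457
```

Emit:
{"op": "arm_command", "data": {"rows": "0.001 0 0 0 0 0;0.002 0 0 0 0 0;0.002 0 0 0 0 0"}}

```text
time_s: 9.15
position: [0.5565, 0.0314, 0.1505]
tool_rot: [-2.455, -1.959, 0.0]
contact_force: [-1.2, -1.6, -5.5]
width: 0.046
```

Run:
```python
from h import *
from station import env
st=env.state(); C=case_R(X[2]); print(st["time_s"],st["width"],C.T@st["contact_force"],C.T@(st["position"]-[X[0],X[1],0]))
w=env.snapshot("wrist"); S=env.snapshot("scene"); im=w["image"][:,:,::-1];T=wristT(w,st)
a=cv2.resize(im[170:270,190:315],(600,480),interpolation=cv2.INTER_CUBIC)
s=cv2.resize(S["image"][150:250,205:265,::-1],(200,333),interpolation=cv2.INTER_CUBIC)
c=np.zeros((480,800,3),np.uint8); c[:,:600]=a;c[:333,600:]=s
cv2.imwrite("pics/w6.png",c)
def pr(n,p): print(n,((proj([c2w(p,X)],w["K"],w["dist_coeffs"],T)[0]-[190,170])*4.8).round())
pr("lidedge",lid2case((-.18,0,.035),.04))
for off,z in ((-.010,.0177),(-.004,.0177),(.004,.0287)): pr(("keeper",off),lid2case((-.2025+off,0.008,z),.04))
for z in (.158,.162,.166,.17,.174):
  for x in (-.113,-.106): pr(("bar",x,z),(x,.0235,z))
```

```text
9.15 0.045994253512063814 [-1.82741564  0.78520025 -5.4800917 ] [-0.1051857   0.00086311  0.15053148]
lidedge [306. 242.]
('keeper', -0.01) [230. 478.]
('keeper', -0.004) [230. 426.]
('keeper', 0.004) [225. 398.]
('bar', -0.113, 0.158) [ 84. 412.]
('bar', -0.106, 0.158) [ 82. 351.]
('bar', -0.113, 0.162) [ 79. 429.]
('bar', -0.106, 0.162) [ 77. 367.]
('bar', -0.113, 0.166) [ 73. 447.]
('bar', -0.106, 0.166) [ 71. 384.]
('bar', -0.113, 0.17) [ 68. 466.]
('bar', -0.106, 0.17) [ 66. 402.]
('bar', -0.113, 0.174) [ 62. 486.]
('bar', -0.106, 0.174) [ 60. 420.]
```

View pics/w6.png

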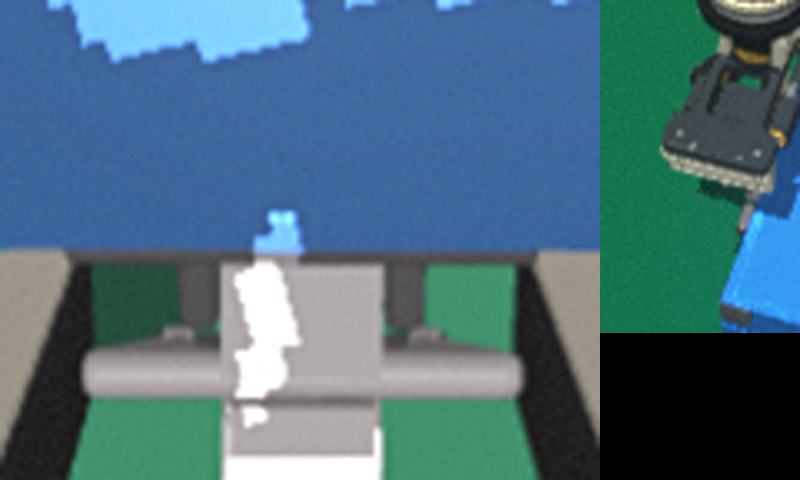

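The bar shows at zoomed row ~373, hidden mid-way by the keeper's back wall (edge ~400), and from its apparent width sits about 5 mm from the fingertips. So it lies just above the groove against the back wall. I'll lower it gently.

Emit:
{"op": "arm_command", "data": {"rows": "-0.002 0 0.001 0 0 0;-0.003 0 0.003 0 0 0;-0.003 0 0.005 0 0 0;-0.003 0 0.005 0 0 0"}}

```text
time_s: 9.58
position: [0.5561, 0.029, 0.1459]
tool_rot: [-2.455, -1.959, -0.002]
contact_force: [-2.7, 1.3, 1.8]
width: 0.0458
```

Run:
```python
from h import *
from station import env
st=env.state(); C=case_R(X[2]); print(st["time_s"],st["width"],C.T@st["contact_force"],C.T@(st["position"]-[X[0],X[1],0]))
```

```text
9.5833 0.04579778383241012 [0.62894491 2.94618606 1.76896214] [-0.10758613  0.00076964  0.14594319]
```

Emit:
{"op": "arm_command", "data": {"rows": "0 0 0.002 0 0 0;0 0 0.004 0 0 0;0 0 0.004 0 0 0"}}

```text
time_s: 9.83
position: [0.5561, 0.0288, 0.1428]
tool_rot: [-2.455, -1.959, -0.002]
contact_force: [-4.5, 2.3, 8.3]
width: 0.046
```

Run:
```python
from h import *
from station import env
st=env.state(); C=case_R(X[2]); print(st["time_s"],st["width"],C.T@st["contact_force"],C.T@(st["position"]-[X[0],X[1],0]))
w=env.snapshot("wrist"); im=w["image"][:,:,::-1];T=wristT(w,st)
a=cv2.resize(im[170:270,190:315],(600,480),interpolation=cv2.INTER_CUBIC)
cv2.imwrite("pics/w7.png",a)
def pr(n,p): print(n,((proj([c2w(p,X)],w["K"],w["dist_coeffs"],T)[0]-[190,170])*4.8).round())
pr("lidedge",lid2case((-.18,0,.035),.04))
for off,z in ((-.010,.0177),(-.004,.0177),(.004,.0287)): pr(("keeper",off),lid2case((-.2025+off,0.008,z),.04))
for z in (.148,.152,.156,):
  for x in (-.113,-.106): pr(("bar",x,z),(x,.0235,z))
```

```text
9.8333 0.04602408768396971 [1.23403871 4.89768727 8.31473521] [-0.10773212  0.00067901  0.14278356]
lidedge [305. 245.]
('keeper', -0.01) [225. 492.]
('keeper', -0.004) [225. 438.]
('keeper', 0.004) [220. 409.]
('bar', -0.113, 0.148) [ 84. 381.]
('bar', -0.106, 0.148) [ 82. 320.]
('bar', -0.113, 0.152) [ 79. 397.]
('bar', -0.106, 0.152) [ 77. 335.]
('bar', -0.113, 0.156) [ 74. 414.]
('bar', -0.106, 0.156) [ 72. 351.]
```

View pics/w7.png

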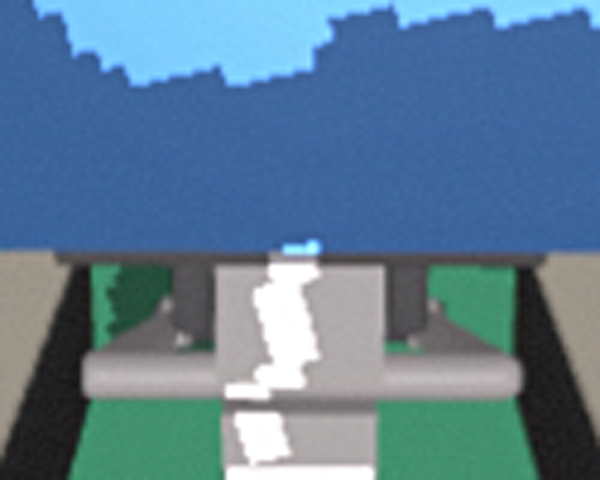

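The bar is hidden behind the back wall and bottoms out at 8 N, which means it is in the groove. I'll ease off, release and retreat upward.

Emit:
{"op": "arm_command", "data": {"rows": "0 0 -0.002 0 0 0;0 0 -0.002 0 0 0;0 0 -0.002 0 0 0;0 0 -0.002 0 0 0;0 0 -0.002 0 0 0", "hand": 0.066}}

```text
time_s: 10.3
position: [0.5564, 0.0279, 0.1435]
tool_rot: [2.455, 1.958, 0.0]
contact_force: [0.4, 0.5, 0.3]
width: 0.0656
```

Emit:
{"op": "arm_command", "data": {"rows": "0 0 -0.015 0 0 0;0 0 -0.035 0 0 0;-0.02 0 -0.06 0 0 0;-0.05 0 -0.08 0 0 0;-0.08 0 -0.09 0 0 0;-0.085 0 -0.09 0 0 0;-0.085 0 -0.09 0 0 0"}}

```text
time_s: 10.88
position: [0.5369, -0.058, 0.2346]
tool_rot: [2.46, 1.95, 0.001]
contact_force: [0.6, 0.1, -0.9]
width: 0.0659
```

Run:
```python
from h import *
from station import env
st=env.state(); C=case_R(X[2]); print(st["time_s"],st["width"],C.T@st["contact_force"],C.T@(st["position"]-[X[0],X[1],0]))
w=env.snapshot("wrist"); im=w["image"][:,:,::-1];T=wristT(w,st)
S=env.snapshot("scene")
a=cv2.resize(im[0:200,150:350],(600,600),interpolation=cv2.INTER_CUBIC)
s=cv2.resize(S["image"][150:250,205:265,::-1],(200,333),interpolation=cv2.INTER_CUBIC)
c=np.zeros((600,800,3),np.uint8); c[:,:600]=a;c[:333,600:]=s
cv2.imwrite("pics/w8.png",c)
def pr(n,p): print(n,((proj([c2w(p,X)],w["K"],w["dist_coeffs"],T)[0]-[150,0])*3).round())
for off,z in ((-.010,.0177),(-.004,.0177),(.004,.0287)): pr(("keeper",off),lid2case((-.2025+off,0.008,z),.04))
pr("seat",(-.1122,.0235,.1523))
for q in (1.7,1.9,2.1): pr(q,leverpt((-.0095,.012,-.072),q))
```

```text
10.8833 0.06591238060648312 [ 0.25134631 -0.57552338 -0.86025659] [-0.19666847 -0.00033918  0.23457964]
('keeper', -0.01) [269. 272.]
('keeper', -0.004) [268. 244.]
('keeper', 0.004) [266. 201.]
seat [202. 229.]
1.7 [260. 501.]
1.9 [258. 493.]
2.1 [256. 472.]
```

View pics/w8.png

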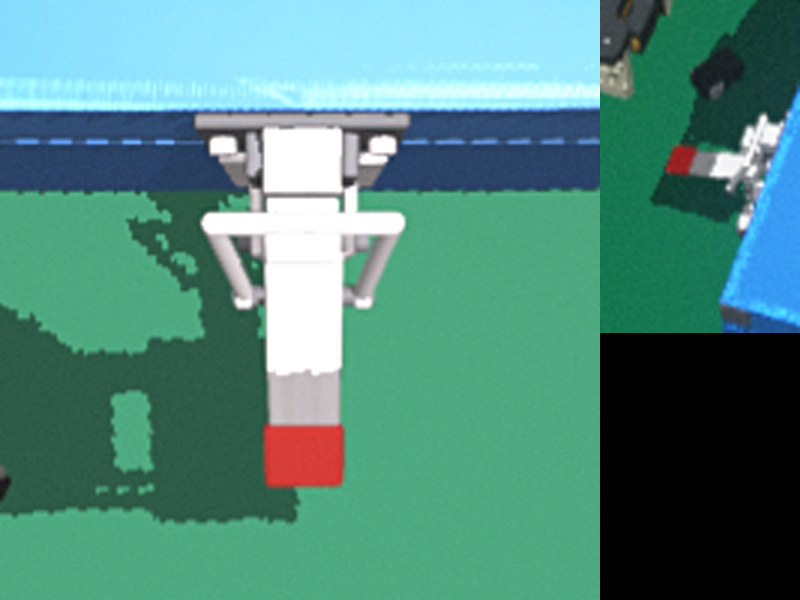

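The bar (row 224) lies between the back-wall edge (200) and the lip (244), so it is in the groove. The lever is at about 1.97. Next I'll work out the lever-press arc.

```bash
cat >> h.py <<'E'
def press_rows(st,qs,tilts,pen=0.0,L=.062):
    for q,t in zip(qs,tilts):
        n=np.array([-np.cos(q),0,np.sin(q)]); zt=np.array([np.sin(t),0,-np.cos(t)]); xt=np.array([np.cos(t),0,np.sin(t)])
        # deepest corner of the 15 mm tip against the pad plane
        off=.0075*abs(xt@n)
        p=leverpt((-.0095,0,-L),q)+n*(off-pen)
        s,r=move(st,c2w(p,X),toolR(t)); print(round(q,2),round(t,2),p.round(4),"|",s,r)
E
python3 - <<'E'
from h import *
from station import env
st=env.state()
press_rows(st,[2.0],[0],-.012)
press_rows(st,[2.0,1.8,1.6,1.4,1.2,1.0],[0,.06,.12,.22,.32,.42],0)
E
```

```text
2.0 0 [-0.1581  0.      0.1532] | [0.0341 0.0009 0.0798] [-0.0011 -0.0009  0.0061]
2.0 0 [-0.1631  0.      0.1423] | [0.0291 0.0008 0.0907] [-0.0011 -0.0009  0.0061]
1.8 0.06 [-0.1697  0.      0.1304] | [0.0224 0.0008 0.1026] [-0.0013  0.0591  0.0061]
1.6 0.12 [-0.1737  0.      0.1174] | [0.0185 0.0008 0.1156] [-0.0015  0.1191  0.006 ]
1.4 0.22 [-0.1748  0.      0.1042] | [0.0174 0.0008 0.1288] [-0.0018  0.2191  0.0059]
1.2 0.32 [-0.1734  0.      0.0917] | [0.0188 0.0008 0.1412] [-0.0021  0.3191  0.0059]
1.0 0.42 [-0.1699  0.      0.0804] | [0.0222 0.0009 0.1525] [-0.0024  0.4191  0.0058]
```

Emit:
{"op": "arm_command", "data": {"rows": "0.01 0.001 0.01 0 0 0;0.02 0.001 0.03 0 0 0;0.026 0.001 0.05 0 0 0;0.029 0.001 0.07 0 0 0;0.029 0.001 0.08 0 0 0;0.029 0.001 0.086 0 0 0;0.029 0.001 0.091 0 0 0;0.026 0.001 0.097 0 0.03 0;0.0225 0.001 0.103 0 0.06 0;0.0205 0.001 0.109 0 0.09 0;0.0185 0.001 0.1155 0 0.12 0;0.0185 0.001 0.1155 0 0.12 0", "hand": 0}}

```text
time_s: 11.98
position: [0.5417, -0.0397, 0.1179]
tool_rot: [-2.4, -1.905, -0.143]
contact_force: [-0.1, 0.3, 0.1]
width: 0.0004
```

Run:
```python
from h import *
from station import env
st=env.state(); C=case_R(X[2]); print(st["time_s"],st["width"],C.T@st["contact_force"],C.T@(st["position"]-[X[0],X[1],0]))
press_rows(st,[1.5,1.4,1.3,1.2,1.1,1.0,.9,.8,.7],[.17,.22,.27,.32,.37,.42,.47,.52,.57],0.001)
```

```text
11.9833 0.0004361649190888759 [0.29390648 0.18694069 0.07755824] [-0.17775712 -0.00079528  0.11787252]
1.5 0.17 [-0.1745  0.      0.1098] | [ 0.0023 -0.0008  0.0084] [-0.0002  0.051   0.0007]
1.4 0.22 [-0.1746  0.      0.1032] | [ 0.0014 -0.0008  0.0149] [-0.0002  0.101   0.0007]
1.3 0.27 [-0.174   0.      0.0966] | [ 0.0012 -0.0008  0.0216] [-0.0003  0.151   0.0007]
1.2 0.32 [-0.173   0.      0.0908] | [ 0.0015 -0.0008  0.0274] [-0.0003  0.201   0.0007]
1.1 0.37 [-0.1715  0.      0.0851] | [ 0.0024 -0.0008  0.0333] [-0.0003  0.251   0.0007]
1.0 0.42 [-0.1694  0.      0.0796] | [ 0.0038 -0.0008  0.039 ] [-3.00e-04  3.01e-01  7.00e-04]
0.9 0.47 [-0.1668  0.      0.0743] | [ 0.0057 -0.0008  0.0446] [-3.00e-04  3.51e-01  7.00e-04]
0.8 0.52 [-0.1637  0.      0.0692] | [ 0.0082 -0.0008  0.05  ] [-3.00e-04  4.01e-01  7.00e-04]
0.7 0.57 [-0.1601  0.      0.0645] | [ 0.0112 -0.0008  0.0551] [-4.00e-04  4.51e-01  7.00e-04]
```

Emit:
{"op": "arm_command", "data": {"rows": "0.003 -0.001 0.005 0 0.025 0;0.003 -0.001 0.009 0 0.051 0;0.003 -0.001 0.012 0 0.075 0;0.002 -0.001 0.0155 0 0.101 0;0.002 -0.001 0.0185 0 0.125 0;0.002 -0.001 0.022 0 0.151 0;0.002 -0.001 0.025 0 0.175 0;0.002 -0.001 0.028 0 0.2 0;0.002 -0.001 0.028 0 0.2 0"}}

```text
time_s: 12.73
position: [0.543, -0.0322, 0.0912]
tool_rot: [-2.284, -1.819, -0.37]
contact_force: [-0.3, 0.1, 1.1]
width: 0.0004
```

Run:
```python
from h import *
from station import env
st=env.state(); C=case_R(X[2]); print(st["time_s"],C.T@st["contact_force"],C.T@(st["position"]-[X[0],X[1],0]))
S=env.snapshot("scene");D=env.snapshot("side");w=env.snapshot("wrist")
s=cv2.resize(S["image"][150:250,205:275,::-1],(350,500),interpolation=cv2.INTER_CUBIC)
d=cv2.resize(w["image"][0:384,76:436,::-1],(450,480),interpolation=cv2.INTER_CUBIC)
c=np.zeros((500,800,3),np.uint8); c[:,:350]=s;c[:480,350:]=d;cv2.imwrite("pics/w9.png",c)
press_rows(st,[1.1,1.0,.9,.8,.7,.6,.5],[.37,.42,.47,.52,.57,.62,.67],0.002)
```

```text
12.7333 [0.02650544 0.32601125 1.12861623] [-0.1701995  -0.000459    0.09120365]
1.1 0.37 [-0.171   0.      0.0842] | [-0.003  -0.0005  0.0064] [-0.0002  0.0497  0.0037]
1.0 0.42 [-0.1688  0.      0.0788] | [-0.0026 -0.0005  0.0122] [-0.0002  0.0997  0.0036]
0.9 0.47 [-0.1662  0.      0.0735] | [-0.0017 -0.0005  0.0181] [-0.0003  0.1497  0.0036]
0.8 0.52 [-0.163   0.      0.0685] | [-0.0003 -0.0005  0.0238] [-0.0004  0.1997  0.0036]
0.7 0.57 [-0.1594  0.      0.0638] | [ 0.0017 -0.0005  0.0294] [-0.0005  0.2497  0.0036]
0.6 0.62 [-0.1553  0.      0.0595] | [ 0.0041 -0.0004  0.0348] [-0.0006  0.2997  0.0036]
0.5 0.67 [-0.1509  0.      0.0556] | [ 0.0071 -0.0004  0.0399] [-0.0007  0.3497  0.0036]
```

View pics/w9.png

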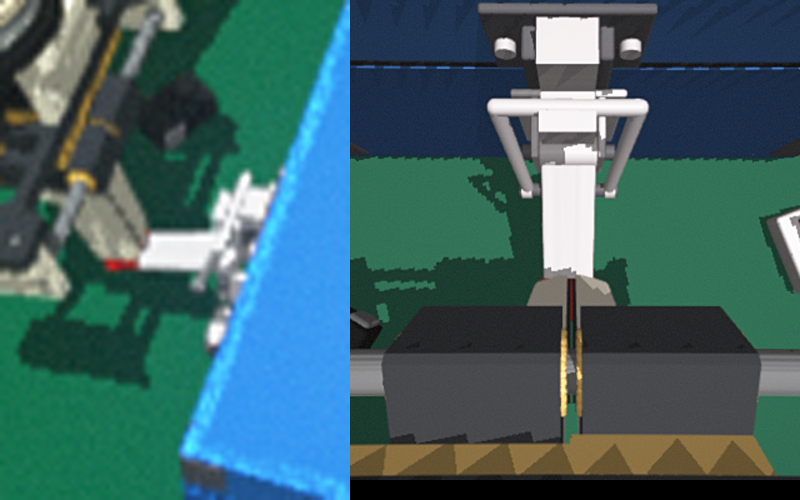

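The tip is on the red grip with the bail over the keeper (wrist row 107). I'll continue and watch for the over-centre resistance.

Emit:
{"op": "arm_command", "data": {"rows": "-0.002 0 0.004 0 0.03 0;-0.003 0 0.007 0 0.055 0;-0.003 0 0.01 0 0.08 0;-0.003 0 0.013 0 0.105 0;-0.002 0 0.016 0 0.13 0;-0.002 0 0.019 0 0.155 0;-0.001 0 0.022 0 0.18 0;0 0 0.024 0 0.2 0;0 0 0.024 0 0.2 0"}}

```text
time_s: 13.63
position: [0.545, -0.0233, 0.0687]
tool_rot: [-2.157, -1.721, -0.577]
contact_force: [0.2, -0.1, 4.6]
width: 0.0004
```

Run:
```python
from h import *
from station import env
st=env.state(); C=case_R(X[2]); print(st["time_s"],C.T@st["contact_force"],C.T@(st["position"]-[X[0],X[1],0]),st["joint_pos"].round(2))
w=env.snapshot("wrist"); cv2.imwrite("pics/w10.png",w["image"][:,:,::-1])
press_rows(st,[.7,.6,.5,.4,.3,.2,.1,0],[.57,.62,.67,.72,.77,.82,.87,.9],0.002)
```

```text
13.6333 [-0.00653876 -0.19795877  4.55615065] [-0.16103278 -0.00037425  0.06867491] [ 0.3   0.71  0.    1.93 -0.84  0.73  0.77]
0.7 0.57 [-0.1594  0.      0.0638] | [-0.001  -0.0004  0.005 ] [-0.0021  0.0478  0.0051]
0.6 0.62 [-0.1553  0.      0.0595] | [ 0.0004 -0.0004  0.0108] [-0.0022  0.0978  0.0051]
0.5 0.67 [-0.1509  0.      0.0556] | [ 0.0023 -0.0003  0.0164] [-0.0023  0.1478  0.005 ]
0.4 0.72 [-0.1461  0.      0.0521] | [ 0.0047 -0.0003  0.0218] [-0.0024  0.1978  0.005 ]
0.3 0.77 [-0.1409  0.      0.049 ] | [ 0.0076 -0.0003  0.027 ] [-0.0026  0.2478  0.0049]
0.2 0.82 [-0.1355  0.      0.0465] | [ 0.0111 -0.0003  0.0319] [-0.0027  0.2978  0.0049]
0.1 0.87 [-0.1299  0.      0.0445] | [ 0.0149 -0.0002  0.0365] [-0.0028  0.3478  0.0048]
0 0.9 [-0.1242  0.      0.043 ] | [ 0.0192 -0.0002  0.0406] [-0.0029  0.3778  0.0048]
```

Emit:
{"op": "arm_command", "data": {"rows": "-0.001 0 0.003 0 0.03 0;-0.001 0 0.006 0 0.055 0;0 0 0.009 0 0.08 0;0.001 0 0.012 0 0.105 0;0.0015 0 0.0145 0 0.13 0;0.003 0 0.018 0 0.16 0;0.004 0 0.0205 0 0.185 0;0.005 0 0.0225 0 0.205 0;0.0065 0 0.025 0 0.225 0;0.008 0 0.027 0 0.248 0;0.008 0 0.027 0 0.248 0"}}

```text
time_s: 14.6
position: [0.5479, -0.0046, 0.0471]
tool_rot: [-1.991, -1.585, -0.803]
contact_force: [-0.1, -0.4, 0.1]
width: 0.0003
```

Run:
```python
from h import *
from station import env
st=env.state(); C=case_R(X[2]); print(st["time_s"],C.T@st["contact_force"],C.T@(st["position"]-[X[0],X[1],0]),st["joint_pos"].round(2))
press_rows(st,[.3,.2,.1,0],[.77,.82,.87,.9],0.00)
press_rows(st,[.1,0],[.87,.9],0.004)
```

```text
14.6 [-0.38895157  0.04803864  0.11929667] [-0.14220457  0.00111828  0.04705621] [ 0.48  0.84 -0.16  1.92 -0.99  0.79  1.  ]
0.3 0.77 [-0.1428  0.      0.0496] | [ 0.0013  0.0011 -0.0023] [-0.0049  0.0018  0.0018]
0.2 0.82 [-0.1375  0.      0.0469] | [0.0033 0.0011 0.0034] [-0.0049  0.0518  0.0016]
0.1 0.87 [-0.1319  0.      0.0447] | [0.0058 0.0012 0.0089] [-0.0049  0.1018  0.0015]
0 0.9 [-0.1262  0.      0.043 ] | [0.0087 0.0012 0.0141] [-0.005   0.1318  0.0014]
0.1 0.87 [-0.1279  0.      0.0443] | [0.0084 0.0012 0.0119] [-0.0049  0.1018  0.0015]
0 0.9 [-0.1222  0.      0.043 ] | [0.0116 0.0012 0.0168] [-0.005   0.1318  0.0014]
```

Emit:
{"op": "arm_command", "data": {"rows": "0.002 0.001 0.002 0 0.025 0;0.0033 0.001 0.0035 0 0.05 0;0.0045 0.001 0.006 0 0.075 0;0.006 0.001 0.009 0 0.1 0;0.006 0.001 0.009 0 0.1 0"}}

```text
time_s: 15.02
position: [0.5511, 0.0035, 0.0447]
tool_rot: [-1.922, -1.527, -0.889]
contact_force: [-2.9, -4.8, 0.5]
width: 0.0001
```

Run:
```python
from h import *
from station import env
st=env.state(); C=case_R(X[2]); print(st["time_s"],C.T@st["contact_force"],C.T@(st["position"]-[X[0],X[1],0]),st["joint_pos"].round(2))
S=env.snapshot("scene");D=env.snapshot("side")
for s in (S,D): print([(np.round(d["bbox"]),round(d["p"],2)) for d in env.search_frame(s,"lever_angle")[:2]])
```

```text
15.0167 [-5.31375968  1.70349908  0.50022975] [-0.1335745  -0.00022677  0.04466347] [ 0.53  0.9  -0.21  1.92 -1.04  0.83  1.07]
[(array([124., 186.,  30.,  47.]), 0.66), (array([251., 204.,  15.,  22.]), 0.48)]
[(array([258., 195.,  13.,  15.]), 0.51)]
```

Emit:
{"op": "arm_command", "data": {"rows": "0.0006 0 0.0008 0 0 0;0.0013 0 0.0015 0 0 0;0.002 0 0.0023 0 0 0;0.002 0 0.0023 0 0 0"}}

```text
time_s: 15.55
position: [0.5514, 0.004, 0.0444]
tool_rot: [-1.927, -1.531, -0.886]
contact_force: [-4.8, -11.0, 4.9]
width: 0.0008
```

Emit:
{"op": "arm_command", "data": {"rows": "0.0006 0 0.0008 0 0 0;0.0013 0 0.0015 0 0 0;0.0013 0 0.0015 0 0 0"}}

```text
time_s: 15.8
position: [0.5518, 0.0063, 0.044]
tool_rot: [-1.927, -1.531, -0.885]
contact_force: [-4.1, -6.7, -0.1]
width: 0.0006
```

Emit:
{"op": "arm_command", "data": {"rows": "0.0006 0 0.0008 0 0 0;0.0013 0 0.0015 0 0 0;0.0018 0 0.002 0 0 0;0.0018 0 0.002 0 0 0"}}

```text
time_s: 16.13
position: [0.5528, 0.0096, 0.0444]
tool_rot: [-1.926, -1.531, -0.886]
contact_force: [-4.2, -8.3, 0.7]
width: 0.0003
```

Emit:
{"op": "arm_command", "data": {"rows": "0.0006 0 0.0008 0 0 0;0.0013 0 0.0015 0 0 0;0.0013 0 0.0015 0 0 0"}}

```text
time_s: 16.38
position: [0.5529, 0.0098, 0.0442]
tool_rot: [-1.928, -1.531, -0.885]
contact_force: [-6.7, -12.0, 4.6]
width: 0.0001
```

Emit:
{"op": "arm_command", "data": {"rows": "0.0006 0 0.0008 0 0 0;0.0013 0 0.0015 0 0 0;0.002 0 0.0023 0 0 0;0.002 0 0.0023 0 0 0"}}

```text
time_s: 16.72
position: [0.5531, 0.0101, 0.0441]
tool_rot: [-1.932, -1.531, -0.884]
contact_force: [-10.5, -18.7, 9.5]
width: 0.0004
```

That is a firm stop at the position predicted for lever angle 0 (x≈-0.1268 against -0.1262). I'll back away and check.

Emit:
{"op": "arm_command", "data": {"rows": "-0.002 0 -0.004 0 0 0;-0.005 0 -0.012 0 0 0;-0.005 0 -0.03 0 0 0;-0.005 0 -0.06 0 0 0;-0.005 0 -0.09 0 0 0;-0.005 0 -0.12 0 0 0;-0.01 0 -0.15 0 -0.06 0;-0.01 0 -0.17 0 -0.12 0;-0.01 0 -0.17 0 -0.12 0;-0.01 0 -0.17 0 -0.12 0"}}

```text
time_s: 17.55
position: [0.5252, -0.1132, 0.15]
tool_rot: [-2.001, -1.601, -0.79]
contact_force: [-0.9, 0.5, -1.1]
width: 0.0003
```

Run:
```python
from h import *
from station import env
st=env.state(); C=case_R(X[2]); print(st["time_s"],C.T@st["contact_force"],C.T@(st["position"]-[X[0],X[1],0]))
w=env.snapshot("wrist");T=wristT(w,st);S=env.snapshot("scene");D=env.snapshot("side")
P=lambda p:proj([c2w(p,X)],w["K"],w["dist_coeffs"],T)[0].round()
print("pad q=0/.1/.15",[P(leverpt((-.0095,0,-.062),q)) for q in (0,.1,.15)],"lid edge q=0/.04",[P(lid2case((-.18,.1,.035),q)) for q in (0,.04)],"bar",P(bar(0,0)))
print("case front bottom/top",P((-.09,.1,0)),P((-.09,.1,.13)))
for l in ["lever_angle","lever_pad","bail_bar"]: print(l,[(np.round(d["bbox"]),round(d["p"],2)) for d in env.search_frame(w,l)[:2]])
im=w["image"][:,:,::-1]; cv2.imwrite("pics/fin_raw.png",im)
hsv=cv2.cvtColor(im,cv2.COLOR_BGR2HSV); m=((hsv[:,:,0]<8)|(hsv[:,:,0]>172))&(hsv[:,:,1]>170)
n,_,s,c=cv2.connectedComponentsWithStats(m.astype(np.uint8)); print([ (a.tolist(),b.round()) for a,b in zip(s,c) if 60<a[4]<20000])
u=P(bar(0,0)).astype(int); x0=int(np.clip(u[0]-120,0,272)); y0=int(np.clip(u[1]-60,0,204))
print("crop",x0,y0)
a=cv2.resize(im[y0:y0+180,x0:x0+240],(600,450),interpolation=cv2.INTER_CUBIC)
s=cv2.resize(S["image"][150:250,205:265,::-1],(200,333),interpolation=cv2.INTER_CUBIC)
c=np.zeros((533,800,3),np.uint8); c[:450,:600]=a;c[:333,600:]=s
c[333:533,600:]=cv2.resize(D["image"][165:215,235:285,::-1],(200,200),interpolation=cv2.INTER_CUBIC)
cv2.imwrite("pics/fin.png",c)
```

```text
17.55 [ 0.23664488  1.01199914 -1.12084289] [-0.25306335 -0.00151895  0.14996369]
pad q=0/.1/.15 [array([251., 147.]), array([251., 152.]), array([251., 154.])] lid edge q=0/.04 [array([110.,  10.]), array([107.,  -2.])] bar [251.  55.]
case front bottom/top [164. 146.] [127.  51.]
lever_angle [(array([249., 102.,  63., 102.]), 0.82)]
lever_pad [(array([250., 102.,  65.,  99.]), 0.58), (array([103., 230.,  60.,  49.]), 0.32)]
bail_bar [(array([250.,  80.,  66.,  58.]), 0.74)]
[([239, 141, 24, 11, 217], array([251., 146.]))]
crop 131 0
```

View pics/fin.png

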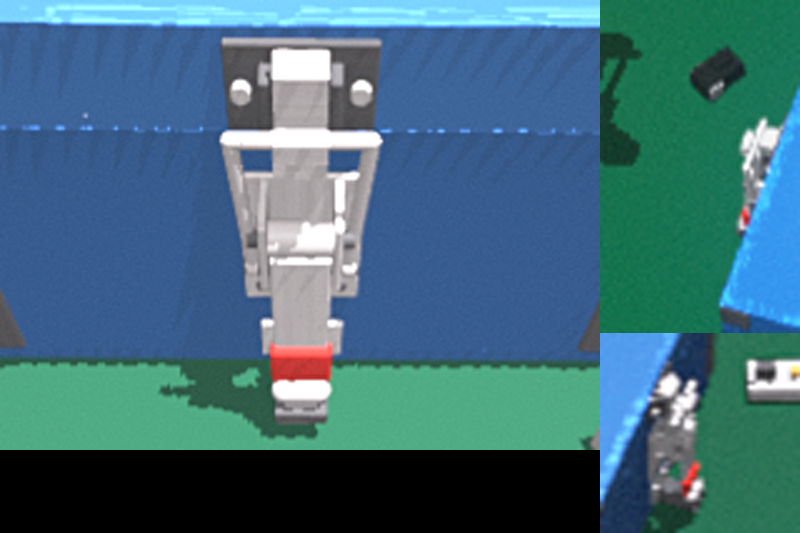

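Everything matches the shut state: pad at row 146 (147 predicted), lid edge at 10 (10 for angle 0), bar at 55 (55). The robot is clear, so I'll hand in.

```bash
python3 -c "
from station import env
print(env.close_job())"
```

```text
the job is handed in; nothing more can be done
None
```

The case is closed and latched, and I handed the job in at about 17.6 s with the robot touching nothing.

- **Lid:** I pressed it onto the seal with about 15 N.
- **Bail:** I pinched it by the bar ends, lifted it over the keeper and lowered it into the groove. It bottomed out at about 8 N. The keeper sits roughly 1 mm further out than nominal.
- **Lever:** I pressed the red grip over and down. It resisted by about 5 N on the way over and about 13 N at the catch, then came up against a firm stop. I pushed to about 24 N there, under the 30 N limit.

**Last checks** against the wrist picture, after backing off:

| Feature | Seen (row) | Predicted when shut (row) |
|---|---|---|
| Red grip | 146 | 147 |
| Lid edge | 10 | 10 |
| Bail bar | 55 | 55 |

No check failed. There was one disagreement along the way: the bar sat about 5 mm from the fingertips instead of the 14 mm I planned. I caught that in a picture before lowering it. I never felt a clear contact with the keeper's back wall, so I judged the bar seated from the pictures and from the lid being pulled fully shut.

The connector and die look unmoved in the last pictures. I did not check the other things on the bench again, but the arm kept clear of them.

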